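Draw the keyed stamp from its light sloping stand and close the base former

ROBOT

A 6-joint arm with a two-finger parallel gripper is mounted at the origin on the work surface. World frame = base frame: x ahead of the robot, y to its left, z up, the work surface at z = 0. Lengths are in m, angles in rad, forces in N, time in s.
With the tool pointing down it reaches from about 0.3 to 0.875 m from the base axis. Payload 4.2 kg.
Tool frame: the origin (TCP) lies at the very end of the fingers, on their centre line; the grasp point (between the pads) lies 19 mm behind it; z points along the fingers, y is the direction in which the jaws open and shut (so a half turn about z gives the same grasp; the last joint's range is limited). The gripper opens to 85 mm and grips with 20 to 120 N. Pads are 22 mm wide; open, the fingers measure 114 mm over their backs; the gripper's body (76 mm by 85 mm) begins 54 mm behind the grasp point. The pads swing forward as they close: fully open they stand 13 mm farther back than shut.
Start: joints at [-0.02, 0.32, 1.565, -0, 1.257, -0.02], TCP at [0.575, 0, 0.231] pointing down, gripper open.
Joint ranges: [-3.11, 3.11], [-0.84, 2.01], [0.21, 2.61], [-1.34, 4.49], [0.05, 2.63], [-2.56, 2.56]. Speed limits (rad/s): [2.57, 2.57, 3.14, 3.14, 3.14, 3.14].

INTERFACE

Orientations are given as a rotation vector (axis times angle).
In Python, from bench import bot, optics, job_done gives the robot as it stands.
- The arm moves only by the shell command python3 -m inch 'ROWS' [OPENING]. ROWS is JSON, a list that holds one entry, the list of rows, each a list of 4 numbers: the shift along the tool's x, y, z in m, then the turn about the tool's z in degrees. A call has 1 to 10 rows; each row is the pose to reach, as a shift and turn from the pose commanded when the call began, along the tool's axes at that moment; what a row does not reach only later rows make up. A row lasts 1/12 s, in which the tool goes at most 41.7 mm and 7.16 degrees, less where a joint would pass 70% of its speed; a pose out of reach is approached as far as the arm can. A call with a gripper value outside its range is refused whole. OPENING is the opening in per cent of the stroke, from 0 (shut) to 100 (fully open), set as the call begins (- or left out, the last holds). The fingers move at their own pace and stop on an object; the grip force is fixed at half the most. Time passes only in rows, so rows that repeat a pose let the fingers close. It gives the time, the measured TCP pose, the force and the opening at its end, in the units of the state.
- bot.get_state(): the state, without advancing time (a new reading comes with each control period).
- optics.read_camera(name): name is "scene" or "side" or "wrist"; returns a dict with "pixels" (384x512x3 uint8, blue, green, red), "depth" (384x512 float32, m along the optical axis (not along the pixel's ray), 0 where there is no reading), "camera_matrix" (3x3 intrinsics, pixels), "T" (4x4, takes a point from camera to world coordinates). Camera axes: x right, y down, z forward; pixel columns grow to the right and rows downward; lengths in m; the calibration is good to about 2 mm. The wrist camera is an equidistant fisheye: a pixel r from the principal point sees the ray r / f radians off the axis. A picture is of the moment at which its call begins.
- job_done(): hands the job in, once; it reports no verdict.
The state is a dict: "clock": time; "qpos": joint angles; "qvel": joint speeds; "joint_torque": joint torques, N m; "ee_pos": TCP position; "tool_rot": TCP orientation; "force": force on the tool from outside, world axes, zero at the start; "ft_torque": the same for the moment, N m; "finger_gap": finger opening in m.
Only numpy, scipy, OpenCV 4.12 (cv2) and the standard library are available. Lean on these libraries where they do the work, as an engineer would, in place of code of your own. Each camera call takes 0.05 s, during which the arm holds its last target. There are 200 camera calls.

TASK

Draw the keyed stamp out of its light sloping stand along the slope, so that the stand neither tips nor gets dragged along, then set the stamp gently upright on the notched ring of the former, turned so that its two lugs drop into the two notches and it sits flush. Let go of it there, and leave the stand and everything else on the bench where they are.

Things in the scene. Friction and masses are not known exactly. Their poses are not given: they have to be found in the camera images.
- stamp_center (a point): keyed stamp, 123 mm tall, about 170 g; starts leaning in the stand. Round grey plastic body 46 mm across, 55 mm high; square handle above; under the body two lugs 8 mm tall, 9 mm wide (y), 8 mm long, centred 17 mm either side of the axis along the stamp's x. Point: on the axis half-way up, 61.5 mm above the lugs' ends, 53.5 mm above the body's flat underside. z runs up towards the handle
- stamp_handle (a point): middle of the stamp's handle, an aluminium bar 24 x 24 x 60 mm (flat sides face the stamp's x and y), 31.5 mm above stamp_center along the stamp's z; axes as the stamp's
- stand: light loose white plastic stand, about 110 g: foot 120 x 90 x 5 mm with an eight-sided open sleeve leaning 25 degrees from vertical, its top towards the stand's -x (roughly the robot). Sleeve 49 mm across inside (1.5 mm play round the stamp), 50 mm deep, wall 3 mm. Tips or slides if the stamp is pulled off the sleeve's axis. Origin: centre of the foot's underside; z vertical
- stand_mouth (a point): centre of the sleeve's mouth, 69 mm above the bench; axes as the stand's (z vertical, not along the sleeve)
- former: grey round foot 84 mm across fixed to the bench, with a small square tab towards its -x, carrying an aluminium ring 62 mm across. Origin: centre of the foot's underside, axes of the foot, z up. The ring turns stiffly (about 0.5 N m) on the foot and its angle is NOT reported: the line through its two notches lies within 0.7 rad either way of the foot's x axis
- former_top (a point): centre of the ring's flat top, 44 mm above the bench; axes of the foot. Two opposite notches in the top, 13 mm wide, 10 mm deep, from 10 to 25 mm off centre, closed outside; visible from above, or felt: turn the stamp in small steps with light pressure until it drops 8 mm. Either lug fits either notch. Seated, the body's underside lies on the ring's top
- jaw_a: white plaster jaw model, 58 mm wide, 33 mm high, between the stand and the former; leave it alone. Origin: centre of its underside
- jaw_b: second white plaster jaw model, 58 mm wide, 33 mm high, farther back; leave it alone. Origin: centre of its underside
- dup_ring: red plastic duplicating ring, 72 mm across, 55 mm high, standing; leave it alone. Origin: centre of its underside
- bottle: clear bottle with a blue cap, 52 mm across, 130 mm high; leave it alone. Origin: centre of its underside
- bowl: black rubber mixing bowl, 110 mm across, 60 mm high; leave it alone. Origin: centre of its underside
- spatula: spatula, 180 mm long, lying on the bench; leave it alone. Origin: near its middle
- brush: brush, 170 mm long, lying on the bench; leave it alone. Origin: near its middle
Mind the look-alikes: they are no part of the job. Leave any orange or red look-alike of the part that bears stamp_center alone. Leave any green look-alike of the stand alone.

How it is judged:
By the outcome, as a careful person would: the job done as asked, in the order asked, and still so for the second after the job is handed in, with the robot touching nothing.
It also fails if it takes over 64 s, if anything falls off the work surface, if the arm or the gripper's body presses on something with over 40 N, if the wrist force passes 120 N, or if a joint passes its speed limit or range.

## Working session

There is one attempt and no reset: what is moved stays moved. The work goes in short steps, Python scripts to look and compute and a shell command to move; the robot and the scene stay as the last step left them, time stands still between calls to the robot, and variables do not carry over. Pictures are saved under pics/ and viewed, about 8 in all and at most 12, crops included, and the job is handed in when it is done.

```bash
mkdir -p pics; ls; cat > h.py <<'E'
import numpy as np,cv2,json
from bench import bot,optics
from scipy.spatial.transform import Rotation as R
def snap(n,f):
    d=optics.read_camera(n); cv2.imwrite('pics/'+f+'.png',d['pixels']); np.savez('pics/'+f+'.npz',**d); return d
def load(f): return dict(np.load('pics/'+f+'.npz'))
def ray(d,u,v,fish=False):
    K=d['camera_matrix']; x=(u-K[0,2])/K[0,0]; y=(v-K[1,2])/K[1,1]
    if fish:
        r=np.hypot(x,y); s=np.sinc(r/np.pi); c=np.array([x*s,y*s,np.cos(r)])
    else: c=np.array([x,y,1.])
    return d['T'][:3,3],d['T'][:3,:3]@c
def onplane(d,u,v,z,fish=False):
    o,r=ray(d,u,v,fish); return o+r*(z-o[2])/r[2]
def dep(d,u,v):
    z=float(d['depth'][int(v),int(u)]); o,r=ray(d,u,v); return o+r*z
E
python3 - <<'E'
from h import *
a=snap('scene','s0');b=snap('side','d0')
cv2.imwrite('pics/both.png',np.vstack([a['pixels'],b['pixels']])[:, :])
for d in(a,b):print(d['T'].round(3),d['camera_matrix'])
print(bot.get_state())
E
```

```text
pics
[[-0.197  0.594 -0.78   1.473]
 [ 0.98   0.135 -0.144  0.169]
 [ 0.02  -0.793 -0.609  0.824]
 [ 0.     0.     0.     1.   ]] [[477.47770594   0.         257.80872468]
 [  0.         477.47770594 192.58068305]
 [  0.           0.           1.        ]]
[[ 0.863 -0.341  0.373 -0.   ]
 [-0.505 -0.575  0.643 -0.922]
 [-0.004 -0.744 -0.669  1.055]
 [ 0.     0.     0.     1.   ]] [[458.42854023   0.         248.80231814]
 [  0.         458.42854023 190.54822437]
 [  0.           0.           1.        ]]
{'clock': 0.1, 'qpos': array([-1.99933981e-02,  3.20228525e-01,  1.56555163e+00, -2.98005270e-06,
        1.25741402e+00, -2.00164252e-02]), 'qvel': array([-0.00035755, -0.00275712, -0.00091331,  0.0006276 , -0.00033042,
       -0.00055241]), 'joint_torque': array([ 1.04973515e-04, -4.16406476e+01, -2.34704268e+01,  6.91456876e-05,
        4.87309400e-03, -3.56914008e-06]), 'ee_pos': array([5.74571366e-01, 1.22313500e-05, 2.30568119e-01]), 'tool_rot': array([-2.22059930e+00, -2.22065248e+00,  1.74547844e-03]), 'force': array([1.19205997, 0.88435258, 0.35487954]), 'ft_torque': array([-0.01652304, -0.01305684,  0.0152567 ]), 'finger_gap': 0.08575526505320637}
```

View pics/s0.png

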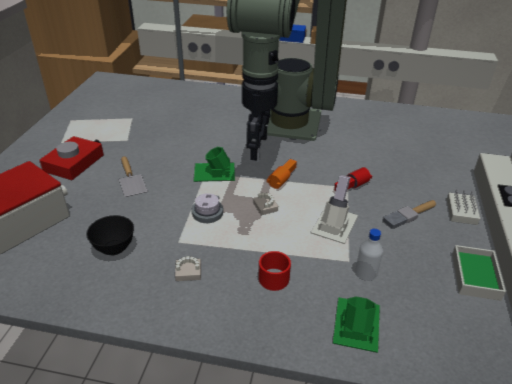

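View pics/d0.png

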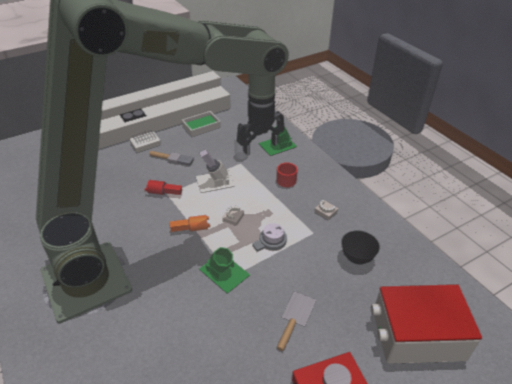

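Candidates in the scene view: the grey stamp in the white stand at (338,205), an orange look-alike at (283,172), a red one at (353,181), and green stands at (215,165) and (358,320). The grey stamp in the white stand fits the description. The former with its notched ring is at (208,205). Next I'll look at both close up.

```bash
python3 - <<'E'
from h import *
a=load('s0');b=load('d0')
w=snap('wrist','w0')
print(w['T'].round(3),w['camera_matrix'][0])
z=lambda d,x,y,W,H,s:cv2.resize(d['pixels'][y:y+H,x:x+W],None,fx=s,fy=s,interpolation=cv2.INTER_CUBIC)
t=np.hstack([z(a,300,165,66,80,4),z(b,190,140,56,80,4),z(a,180,180,70,80,4)])
cv2.imwrite('pics/c0.png',np.vstack([t[:, :768],cv2.resize(w['pixels'],None,fx=.5,fy=.5)[:0,:0]]) if 0 else t[:,:800])
E
```

```text
[[ 1.    -0.001 -0.001  0.575]
 [-0.001 -0.952 -0.307  0.079]
 [-0.001  0.307 -0.952  0.373]
 [ 0.     0.     0.     1.   ]] [297.31863964   0.         256.21691925]
```

View pics/c0.png

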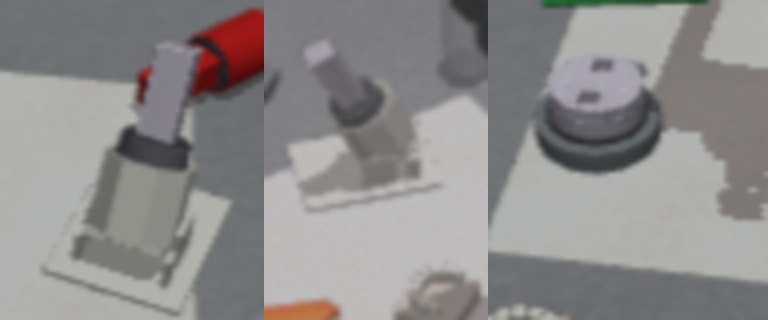

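View pics/w0.png

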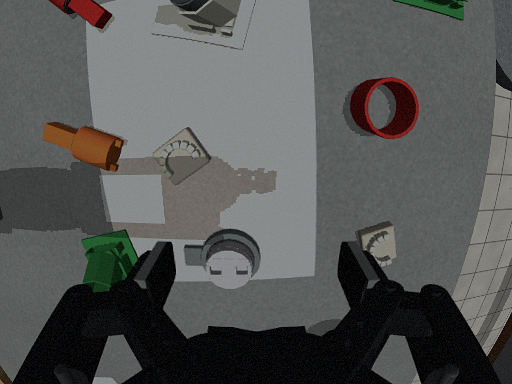

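```bash
python3 - <<'E'
from h import *
a=load('s0');b=load('d0');w=load('w0')
c=[onplane(a,u,v,.005) for u,v in[(310.5,232),(345,243.2),(357.5,216.2)]]
print('foot',np.round(c,4),np.linalg.norm(c[0]-c[1]),np.linalg.norm(c[1]-c[2]),'centre',(c[0]+c[2])/2, 'yaw edges',np.degrees([np.arctan2(*(c[1]-c[0])[1::-1]),np.arctan2(*(c[1]-c[2])[1::-1])]))
def tri(p,q):
    o1,r1=ray(a,*p);o2,r2=ray(b,*q);s=np.linalg.lstsq(np.c_[r1,-r2],o2-o1,rcond=None)[0]
    P,Q=o1+r1*s[0],o2+r2*s[1];return (P+Q)/2,np.linalg.norm(P-Q)
t,e=tri((343,177),(204.5,152));m,f=tri((339.2,199.5),(213.5,165.5))
print('handle top',t,e,'bot',m,f,'len',np.linalg.norm(t-m),'tilt',np.degrees(np.arccos((t-m)[2]/np.linalg.norm(t-m))),'dir',np.degrees(np.arctan2(*(t-m)[1::-1])))
for u,v in[(214,272),(243,272),(229,270)]:print('notch',onplane(w,u,v,.044,True))
print('ring scene',onplane(a,207.5,200.7,.044),[onplane(a,180+x/4,180+y/4,.044) for x,y in((113,65),(102,97))])
# depth cloud of handle in scene
P=np.array([dep(a,u,v) for v in range(178,199,4) for u in(340,342)]);print(P.round(3))
# wrist: mask of tab? foot white in wrist
E
```

```text
foot [[0.5557 0.1389 0.005 ]
 [0.5783 0.2275 0.005 ]
 [0.466  0.2545 0.005 ]] 0.09148755750341032 0.11550205509420294 centre [0.51086412 0.1966958  0.005     ] yaw edges [ 75.73355597 -13.52688017]
handle top [0.48259262 0.20059672 0.13662773] 0.0006646540582692952 bot [0.50551713 0.19566259 0.07807379] 0.009827766679278928 len 0.06307489360765964 tilt 21.824964793921833 dir 167.85332562492434
notch [ 0.51844513 -0.14393094  0.044     ]
notch [ 0.55709099 -0.14314315  0.044     ]
notch [ 0.53868001 -0.14019765  0.044     ]
ring scene [ 0.53695267 -0.1371132   0.044     ] [array([ 0.51829923, -0.14044754,  0.044     ]), array([ 0.55231679, -0.13804237,  0.044     ])]
[[0.491 0.193 0.138]
 [0.491 0.198 0.139]
 [0.495 0.195 0.129]
 [0.494 0.199 0.129]
 [0.498 0.196 0.119]
 [0.499 0.201 0.12 ]
 [0.505 0.197 0.112]
 [0.506 0.202 0.113]
 [0.508 0.199 0.102]
 [0.508 0.204 0.103]
 [0.511 0.2   0.092]
 [0.513 0.205 0.094]]
```

```bash
python3 -m inch '[[[0.02,-0.0075,0,-7],[0.04,-0.015,0,-14],[0.06,-0.0225,0,-21],[0.08,-0.03,0,-28],[0.1,-0.0375,0,-35],[0.12,-0.045,0,-42],[0.14,-0.0525,0,-49],[0.16,-0.06,0,-56],[0.18,-0.0675,0,-63],[0.197,-0.075,0,-70]]]' && python3 -m inch '[[[0,0,0,-6],[0,0,0,-6],[0,0,0,-6]]]' && python3 - <<'E'
from h import *
w=snap('wrist','w1');s=bot.get_state();print(s['ee_pos'],R.from_rotvec(s['tool_rot']).as_matrix().round(3),s['force'])
cv2.imwrite('pics/w1z.png',cv2.resize(w['pixels'],None,fx=1.5,fy=1.5)[:600,:800])
E
```

```text
clock: 0.98
ee_pos: [0.4993, 0.1982, 0.231]
tool_rot: [-0.536, -3.095, 0.0]
force: [0.2, 0.6, -0.1]
finger_gap: 0.0856
clock: 1.23
ee_pos: [0.4999, 0.197, 0.2311]
tool_rot: [-0.386, -3.118, 0.001]
force: [0.3, 0.6, -0.6]
finger_gap: 0.0857
[0.50004256 0.1967392  0.23114661] [[-0.97   0.245 -0.   ]
 [ 0.245  0.97  -0.   ]
 [ 0.    -0.    -1.   ]] [ 0.88218912 -0.52825926 -0.14231161]
```

View pics/w1.png

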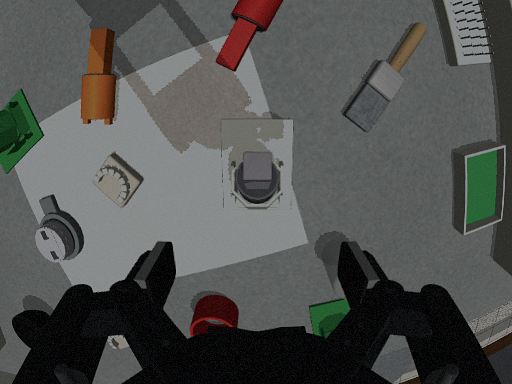

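The wrist view shows the grey handle's top face near (257,164). Both it and the foot (columns 221–293) are square to the tool, and the jaws straddle them evenly. I'll work out the lateral offsets from this picture.

```bash
python3 - <<'E'
from h import *
w=load('w1');s=bot.get_state();M=R.from_rotvec(s['tool_rot']).as_matrix();o=s['ee_pos']
T=lambda p:(M.T@(p-o)).round(4)
g=cv2.cvtColor(w['pixels'],cv2.COLOR_BGR2GRAY)
print('row158',g[158,236:282]);print('row170',g[170,236:282]);print('col257',g[140:200,257]);
for n,u,v,z in[('footTL',221,119,.005),('footTR',293,119,.005),('footBL',221,208,.005)]:print(n,onplane(w,u,v,z,True).round(4),T(onplane(w,u,v,z,True)))
d=w['depth'];print('depth',d[155:172:4,257],d[158,246:270:4])
E
```

```text
row158 [110 111 106 105 112 111 103  79  94 102  99  98  94  95  96  92  90  94
  94  92  91  94  95  96  95  97  95  98  98  94  97  96  94  95  93  92
 109 108 128 133 110 109 122 141 142 140]
row170 [ 57  64  60  42  52  43  34  71  92  94  93  98  97  97  96  95  98  98
  95  98  95  96  96 100  97 101  95 101  96  96  95  97  96  99 101  77
  42  50  48  52  66  65  81 122 142 134]
col257 [127 113 106 111 109 107 112 109 109 111 112 102  79  89  92  96  92  97
  94  98  97  98  96  97  94  94  98  94 101  97  96  94  98  96  98  99
  99 103  98  82  51  48  73  77  76  78  77  72  75  51  49  54  52  51
  49  54  49  53  71  79]
footTL [0.441  0.1669 0.005 ] [ 0.0499 -0.0433  0.2262]
footTR [0.4629 0.2534 0.005 ] [0.0499 0.0459 0.2261]
footBL [0.5545 0.1345 0.005 ] [-0.068  -0.0469  0.2262]
depth [0.24598533 0.24478583 0.244132   0.24605387 0.2441254 ] [0.24516144 0.24520808 0.24549556 0.24492867 0.24582452 0.24472313]
```

```bash
python3 - <<'E'
from h import *
w=load('w1');s=bot.get_state();M=R.from_rotvec(s['tool_rot']).as_matrix();o=s['ee_pos']
p,r=ray(w,257.3,165,True);z=.2447;P=p+r/( w['T'][:3,2]@r)*z
t=M.T@(P-o);ax=np.array([.4226,0,-.9063]);print('top',P,t,'mid',t-.03*ax, P-.03*(M@ax))
E
```

```text
top [0.47915002 0.20319463 0.1349445 ] [0.02182707 0.00118445 0.09620391] mid [0.00914907 0.00118445 0.12339291] [0.49143793 0.20008516 0.10775421]
```

```bash
python3 -m inch '[[[0.011,0.001,0,0],[0.011,0.001,0.03,0],[0.011,0.001,0.06,0],[0.011,0.001,0.09,0],[0.011,0.001,0.115,0],[0.011,0.001,0.13,0],[0.011,0.001,0.138,0],[0.011,0.001,0.138,0]]]' 45 && python3 - <<'E'
from h import *
w=snap('wrist','w2');snap('scene','s2');b=snap('side','d2')
a=load('s2')
z=lambda d,x,y,W,H,s:cv2.resize(d['pixels'][y:y+H,x:x+W],None,fx=s,fy=s,interpolation=cv2.INTER_CUBIC)
cv2.imwrite('pics/c2.png',np.hstack([z(a,290,130,80,120,4),z(b,180,120,80,120,4)]))
E
```

```text
clock: 1.95
ee_pos: [0.4882, 0.2, 0.0918]
tool_rot: [-0.385, -3.115, 0.003]
force: [0.1, -0.0, 0.7]
finger_gap: 0.0384
```

View pics/c2.png

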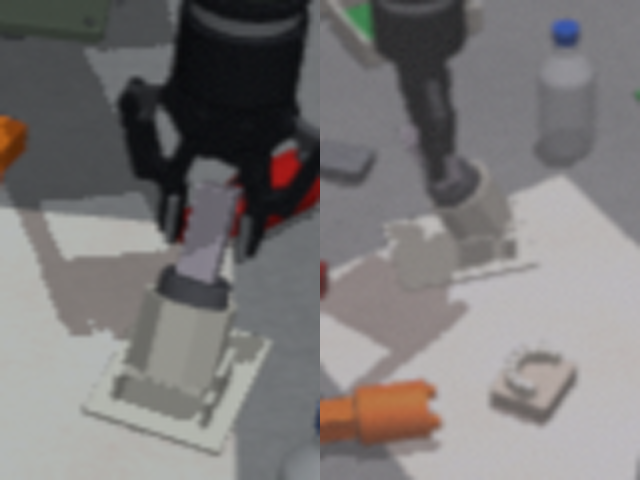

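The jaws straddle the stamp's handle, at about (210,225) in the crop, centred over the white stand. Closing now.

```bash
python3 -m inch '[[[0,0,0,0],[0,0,0,0],[0,0,0,0],[0,0,0,0]]]' 26; python3 -m inch '[[[0,0,0,0],[0,0,0,0],[0,0,0,0]]]' 0;python3 - <<'E'
from h import *
s=bot.get_state();print(s['force'],s['ft_torque'])
a=snap('scene','s3');g=load('s2')
for f in(a,g):
  h=cv2.cvtColor(f['pixels'],cv2.COLOR_BGR2GRAY);print(h[225,305:325],h[240,330:350])
E
```

```text
clock: 2.43
ee_pos: [0.4904, 0.2008, 0.0948]
tool_rot: [0.383, 3.116, 0.002]
force: [-0.6, -1.5, 6.2]
finger_gap: 0.0233
clock: 2.68
ee_pos: [0.4904, 0.2008, 0.0948]
tool_rot: [0.383, 3.116, 0.002]
force: [-1.1, -0.4, 6.5]
finger_gap: 0.0231
[-1.14911532 -0.35983599  6.53413396] [-0.16211626  0.12295267 -0.06217357]
[181 181 181 181 180 180 181 180 178 176 178 180 176 138 106  99 109 118
 122 125] [169 165 154 133 127 129 143 165 173 176 178 179 179 180 178 168 166 170
 155 129]
[180 182 181 181 181 180 180 180 179 176 178 180 176 138 106  98 109 118
 123 125] [169 165 154 133 127 129 143 165 173 176 177 179 179 179 177 168 166 169
 154 129]
```

```bash
python3 -m inch '[[[0.0008,0,-0.0018,0],[0.0017,0,-0.0036,0],[0.0025,0,-0.0054,0],[0.0034,0,-0.0073,0],[0.0042,0,-0.0091,0],[0.0051,0,-0.0109,0],[0.0059,0,-0.0127,0],[0.0068,0,-0.0145,0]]]';python3 - <<'E'
from h import *
a=snap('scene','s4');b=snap('side','d4');g=load('s2')
for f in(a,g):
  h=cv2.cvtColor(f['pixels'],cv2.COLOR_BGR2GRAY);print(h[225,305:325],h[240,330:350])
z=lambda d,x,y,W,H,s:cv2.resize(d['pixels'][y:y+H,x:x+W],None,fx=s,fy=s,interpolation=cv2.INTER_CUBIC)
cv2.imwrite('pics/c4.png',np.hstack([z(a,290,130,80,120,4),z(b,180,120,80,120,4)]))
E
```

```text
clock: 3.4
ee_pos: [0.4828, 0.2023, 0.1079]
tool_rot: [-0.383, -3.118, 0.0]
force: [1.2, 0.4, -1.9]
finger_gap: 0.0235
[181 181 181 181 181 180 181 181 179 177 178 180 177 146 111  96 109 120
 122 123] [173 168 166 155 141 131 124 132 152 169 174 176 179 179 178 167 165 169
 155 129]
[180 182 181 181 181 180 180 180 179 176 178 180 176 138 106  98 109 118
 123 125] [169 165 154 133 127 129 143 165 173 176 177 179 179 179 177 168 166 169
 154 129]
```

```bash
python3 -m inch '[[[0.0021,0,-0.0045,0],[0.0042,0,-0.0091,0],[0.0063,0,-0.0136,0],[0.0084,0,-0.0181,0],[0.0106,0,-0.0227,0],[0.0127,0,-0.0272,0],[0.0148,0,-0.0317,0],[0.0169,0,-0.0363,0],[0.019,0,-0.0408,0],[0.0211,0,-0.0453,0]]]';python3 -m inch '[[[0.0021,0,-0.0045,0],[0.0042,0,-0.0091,0],[0.0063,0,-0.02,0],[0.0063,0,-0.04,0],[0.0063,0,-0.06,0],[0.0063,0,-0.06,0]]]';python3 - <<'E'
from h import *
a=snap('scene','s5');b=snap('side','d5');w=snap('wrist','w5');g=load('s2')
for f in(a,g):
  h=cv2.cvtColor(f['pixels'],cv2.COLOR_BGR2GRAY);print(h[225,305:325],h[240,330:350])
z=lambda d,x,y,W,H,s:cv2.resize(d['pixels'][y:y+H,x:x+W],None,fx=s,fy=s,interpolation=cv2.INTER_CUBIC)
cv2.imwrite('pics/c5.png',np.hstack([z(a,290,105,80,145,4),z(b,170,95,80,145,4)]))
E
```

```text
clock: 4.33
ee_pos: [0.4623, 0.2074, 0.1536]
tool_rot: [0.383, 3.118, 0.0]
force: [0.0, 0.0, -1.5]
finger_gap: 0.0236
clock: 4.83
ee_pos: [0.4584, 0.2099, 0.217]
tool_rot: [0.382, 3.111, 0.006]
force: [0.9, 0.6, -1.5]
finger_gap: 0.0239
[179 180 180 179 179 180 179 179 177 175 177 178 175 145 111  96 109 119
 121 122] [171 169 167 164 154 135 127 126 143 164 172 173 177 178 176 165 164 168
 153 128]
[180 182 181 181 181 180 180 180 179 176 178 180 176 138 106  98 109 118
 123 125] [169 165 154 133 127 129 143 165 173 176 177 179 179 179 177 168 166 169
 154 129]
```

View pics/c5.png

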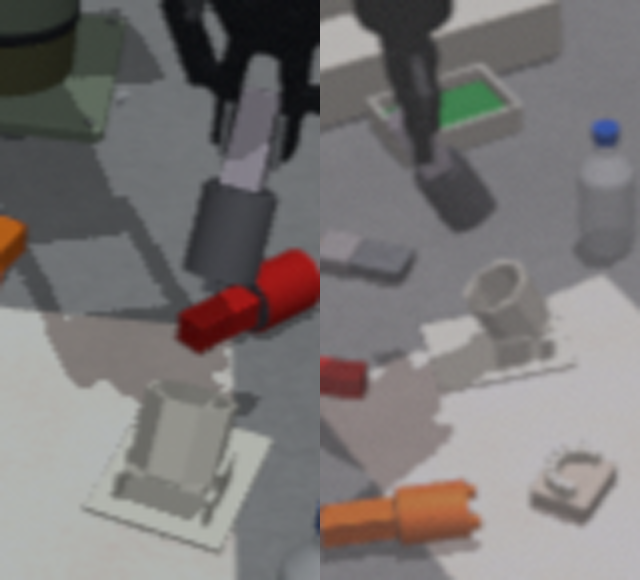

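The stamp is out, hanging at about 25° at (235,200) in the crop, and the stand stands where it was. I'll raise it so the scene camera can see the lugs underneath.

```bash
python3 -m inch '[[[0,0,-0.02,0],[0,0,-0.04,0],[-0.01,-0.02,-0.06,0],[-0.02,-0.04,-0.08,0],[-0.03,-0.06,-0.1,0],[-0.04,-0.08,-0.12,0],[-0.05,-0.105,-0.14,0],[-0.06,-0.13,-0.16,0],[-0.075,-0.16,-0.18,0],[-0.09,-0.19,-0.2,0]]]'; python3 -m inch '[[[0,0,0,0],[0,0,0,0]]]';python3 - <<'E'
from h import *
a=snap('scene','s6');b=snap('side','d6')
z=lambda d,x,y,W,H,s:cv2.resize(d['pixels'][y:y+H,x:x+W],None,fx=s,fy=s,interpolation=cv2.INTER_CUBIC)
K=lambda d,p:(lambda c:d['camera_matrix']@c/c[2])(np.linalg.inv(d['T'])[:3]@np.r_[p,1])
e=bot.get_state()['ee_pos'];print(K(a,e),K(b,e))
u,v=K(a,e)[:2].astype(int);x,y=K(b,e)[:2].astype(int)
cv2.imwrite('pics/c6.png',np.hstack([z(a,max(u-40,0),max(v-30,0),80,100,5),z(b,x-40,max(y-30,0),80,100,5)]))
E
```

```text
clock: 5.82
ee_pos: [0.4973, 0.0016, 0.4125]
tool_rot: [-0.381, -3.115, 0.0]
force: [1.4, 0.1, -2.2]
finger_gap: 0.0231
clock: 5.98
ee_pos: [0.4981, 0.0015, 0.4124]
tool_rot: [-0.388, -3.117, -0.0]
force: [-0.4, 1.3, -3.6]
finger_gap: 0.0232
[267.43450239  65.9954206    1.        ] [235.48490883 106.17435343   1.        ]
```

View pics/c6.png

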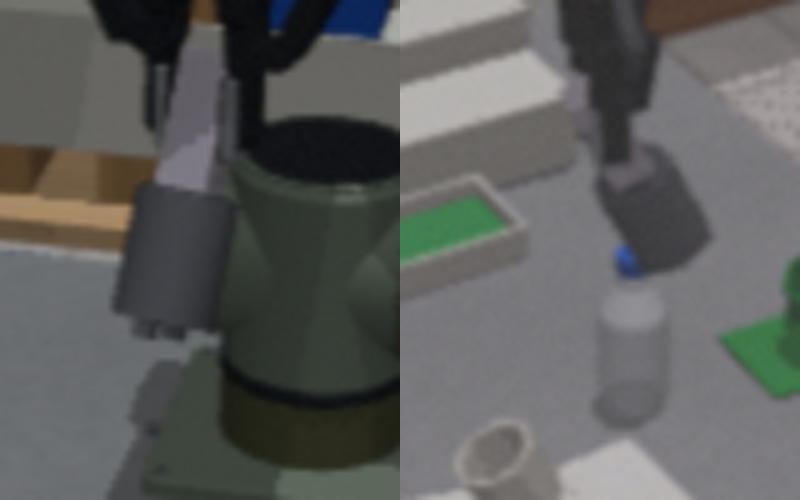

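The two lugs show at (145,328) and (172,330) in the crop, near the middle of the underside. That puts the lug line along the tool's x, in the plane of the lean. The tool cannot tilt, so I plan to stand the stamp upright by swivelling it between the pads, pushing its lower rim against the fixed former. First I'll look at the ring from above.

```bash
python3 -m inch '[[[-0.009,-0.018,0,7],[-0.018,-0.036,0.01,14],[-0.027,-0.055,0.03,21],[-0.036,-0.074,0.05,28],[-0.045,-0.093,0.07,35],[-0.054,-0.112,0.09,42],[-0.063,-0.131,0.11,49],[-0.072,-0.15,0.125,56],[-0.08,-0.168,0.135,63],[-0.088,-0.184,0.14,70]]]'; python3 -m inch '[[[0,0,0,6],[0,0,0,6],[0,0,0,6]]]';python3 - <<'E'
from h import *
w=snap('wrist','w7');print(w['T'].round(3))
for x in[(.538,-.14,.044)]:
  c=np.linalg.inv(w['T'])[:3]@np.r_[x,1];c/=np.linalg.norm(c);t=np.arccos(c[2]);q=c[:2]/np.linalg.norm(c[:2])*t*297.3+[256.2,192];print(q)
u,v=q.astype(int)
cv2.imwrite('pics/c7.png',cv2.resize(w['pixels'][max(v-80,0):v+140,u-100:u+100],None,fx=2.7,fy=2.7,interpolation=cv2.INTER_CUBIC)); print(u-100,max(v-80,0))
E
```

```text
clock: 6.92
ee_pos: [0.5375, -0.196, 0.2694]
tool_rot: [-2.103, -2.326, 0.003]
force: [1.1, 0.2, -1.1]
finger_gap: 0.0232
clock: 7.17
ee_pos: [0.5383, -0.1956, 0.2719]
tool_rot: [-2.215, -2.224, 0.001]
force: [0.2, 0.2, -1.7]
finger_gap: 0.0233
[[ 1.     0.003 -0.001  0.539]
 [ 0.003 -0.952 -0.306 -0.117]
 [-0.002  0.306 -0.952  0.415]
 [ 0.     0.     0.     1.   ]]
[256.09444098 117.99760759]
156 37
```

View pics/c7.png

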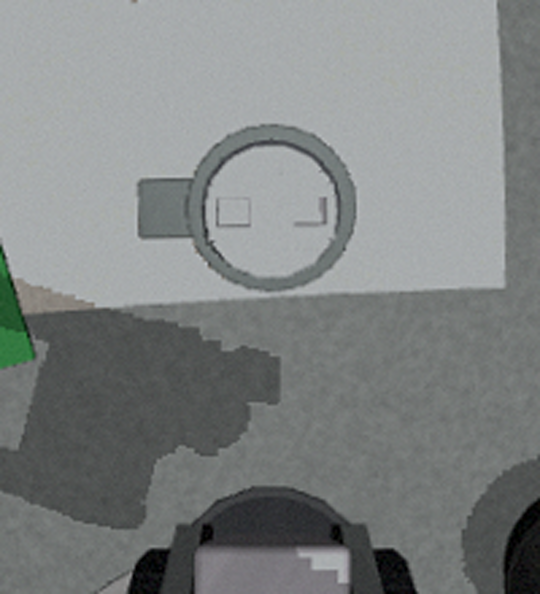

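The ring is clear from above. The notch centres are at (233,212) and (310.5,211) in the crop, so the notch line is nearly along world x. The tab is at (165,208), on the -x side.

```bash
python3 - <<'E'
from h import *
w=load('w7')
f=lambda x,y:onplane(w,156+(x+.5)/2.7-.5,37+(y+.5)/2.7-.5,.044,True)
a,b=f(233,212),f(310.5,211);print(a,b,(a+b)/2,np.linalg.norm(a-b),np.degrees(np.arctan2(*(b-a)[1::-1])))
P=np.array([dep(w,1,1)]) if 0 else None
d=w['depth'];g=lambda x,y:(lambda u,v:(lambda o,r:(o+r/(w['T'][:3,2]@r)*d[int(v),int(u)]))(*ray(w,u,v,True)))(156+x/2.7,37+y/2.7)
print('foot z',g(197,207),g(270,132),'ringtop',g(271,175),'bench',g(100,100))
s=bot.get_state();print(s['ee_pos'],s['qpos'])
E
```

```text
[ 0.52051719 -0.14083222  0.044     ] [ 0.55602913 -0.14026227  0.044     ] [ 0.53827316 -0.14054724  0.044     ] 0.035516516597440914 0.9194925329302419
foot z [ 0.50201813 -0.14025134  0.01874873] [ 0.53769784 -0.10337582  0.01779548] ringtop [ 0.53827514 -0.12411761  0.04456474] bench [ 0.45020276 -0.08394902 -0.00107865]
[ 0.53845026 -0.19563789  0.2724212 ] [-3.68831101e-01  2.94724192e-01  1.49673929e+00  4.63052387e-04
  1.35171488e+00 -3.73042254e-01]
```

```bash
python3 -m inch '[[[0.02,0,0,0],[0.045,0,0,0],[0.07,0,0,0],[0.095,0,0,0],[0.12,0,0,0],[0.14,0,0,0],[0.155,0,0,0],[0.161,0,0,0],[0.161,0,0,0]]]'; python3 - <<'E'
from h import *
b=snap('side','d8');w=snap('wrist','w8');a=load('s0');w0=load('w0')
print('jaw_a scene',[onplane(a,*p,.0).round(3) for p in((255,210),(266,214),(277,208))],'wrist',[onplane(w0,*p,.02,True).round(3) for p in((154,155),(211,157),(183,130),(178,184))])
K=lambda d,p:(lambda c:d['camera_matrix']@c/c[2])(np.linalg.inv(d['T'])[:3]@np.r_[p,1])
e=bot.get_state()['ee_pos'];x,y=K(b,e)[:2].astype(int);print(e,x,y)
cv2.imwrite('pics/c8.png',cv2.resize(b['pixels'][y-60:y+90,x-60:x+60],None,fx=4,fy=4,interpolation=cv2.INTER_CUBIC))
E
```

```text
clock: 7.97
ee_pos: [0.5384, -0.0342, 0.2734]
tool_rot: [2.216, 2.226, 0.001]
force: [0.1, -0.1, -0.3]
finger_gap: 0.0233
jaw_a scene [array([ 0.495, -0.018,  0.   ]), array([0.505, 0.014, 0.   ]), array([0.473, 0.039, 0.   ])] wrist [array([0.446, 0.009, 0.02 ]), array([0.519, 0.005, 0.02 ]), array([0.486, 0.039, 0.02 ]), array([ 0.475, -0.029,  0.02 ])]
[ 0.5385353  -0.03605658  0.27323248] 256 150
```

```bash
python3 -m inch '[[[0,0,0.025,0],[0,0,0.05,0],[0,0,0.075,0],[0,0,0.1,0],[0,0,0.125,0],[0,0,0.145,0],[0,0,0.16,0],[0,0,0.172,0],[0,0,0.18,0],[0,0,0.18,0]]]'; python3 - <<'E'
from h import *
a=snap('scene','s9');b=snap('side','d9')
z=lambda d,x,y,W,H,s:cv2.resize(d['pixels'][y:y+H,x:x+W],None,fx=s,fy=s,interpolation=cv2.INTER_CUBIC)
cv2.imwrite('pics/c9.png',np.hstack([z(a,180,120,100,120,4),z(b,220,140,100,120,4)]))
E
```

```text
clock: 8.9
ee_pos: [0.5376, -0.0368, 0.0915]
tool_rot: [-2.221, -2.219, 0.004]
force: [0.4, 0.9, -0.7]
finger_gap: 0.0235
```

View pics/c9.png

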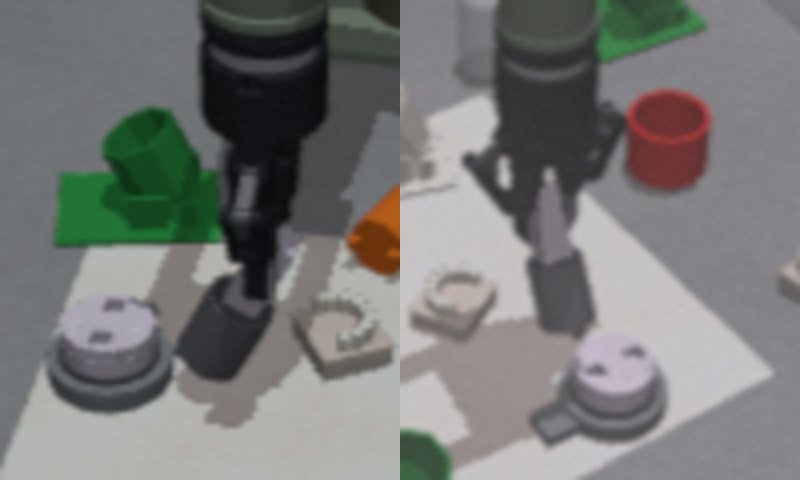

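The stamp leans over clear bench beside the former at (225,320) in the crop. Pushing its lower rim gently against the ring.

```bash
python3 -m inch '[[[-0.004,0,0,0],[-0.007,0,0,0],[-0.01,0,0,0],[-0.012,0,0,0],[-0.014,0,0,0],[-0.014,0,0,0]]]'; python3 -m inch '[[[-0.002,0,0,0],[-0.004,0,0,0],[-0.006,0,0,0],[-0.006,0,0,0]]]';python3 -m inch '[[[-0.002,0,-0.001,0],[-0.004,0,-0.002,0],[-0.006,0,-0.002,0],[-0.006,0,-0.002,0]]]'
```

```text
clock: 9.5
ee_pos: [0.5388, -0.0504, 0.0934]
tool_rot: [2.222, 2.221, 0.001]
force: [-0.5, 0.3, -2.0]
finger_gap: 0.0236
clock: 9.83
ee_pos: [0.5387, -0.0539, 0.0935]
tool_rot: [-2.222, -2.217, -0.005]
force: [0.2, 6.9, -0.3]
finger_gap: 0.0235
clock: 10.17
ee_pos: [0.5388, -0.06, 0.0955]
tool_rot: [-2.222, -2.218, -0.005]
force: [0.5, 7.7, 0.0]
finger_gap: 0.0235
```

```bash
python3 -m inch '[[[-0.003,0,-0.001,0],[-0.006,0,-0.002,0],[-0.009,0,-0.004,0],[-0.012,0,-0.005,0],[-0.012,0,-0.005,0]]]'; python3 -m inch '[[[-0.003,0,-0.001,0],[-0.006,0,-0.002,0],[-0.009,0,-0.003,0],[-0.012,0,-0.004,0],[-0.012,0,-0.004,0]]]';python3 - <<'E'
from h import *
a=snap('scene','s10')
z=lambda d,x,y,W,H,s:cv2.resize(d['pixels'][y:y+H,x:x+W],None,fx=s,fy=s,interpolation=cv2.INTER_CUBIC)
cv2.imwrite('pics/c10.png',z(a,180,120,100,120,5))
d=a['depth'];v=225
# body dark mask in the scene: left/right edges per row
h=cv2.cvtColor(a['pixels'],cv2.COLOR_BGR2GRAY)
for v in range(180,225,4):print(v,h[v,195:255:2])
E
```

```text
clock: 10.58
ee_pos: [0.5387, -0.0724, 0.1004]
tool_rot: [-2.222, -2.218, -0.005]
force: [0.6, 5.7, 0.6]
finger_gap: 0.0234
clock: 11.0
ee_pos: [0.5387, -0.0843, 0.1044]
tool_rot: [-2.221, -2.218, -0.005]
force: [-0.2, 6.5, 0.3]
finger_gap: 0.0231
180 [ 77  77  73  72  77  75  61  61  61  57  58  70  70  52  18  18  31  64
  92  72 157 179 177 171 124 123 123 123 134 178]
184 [113 113 116 163 175 128 125 127 126 134 177 181 180 104  17  16  35  76
  94  90 176 177 172 124 122 124 123 161 181 181]
188 [115 114 143 150 124 123 123 124 123 124 135 138 133  54  57  52  48  82
  94  54 109 146 124 123 122 123 158 180 181 181]
192 [117 132 144 123 123 123 122 123 123 123 123 121  74  41  51  62  76  86
  77  62  62 107 122 122 123 161 179 182 180 180]
196 [115 140 164 170 169 155  98  93 107 115 113  88  44  41  44  45  49  48
  53  46  47 114 125 124 164 181 180 180 182 181]
200 [150 169 174 168 168 168 169 168 135 115 114 111  45  42  44  46  48  49
  47  42  50 124 126 161 180 181 181 182 179 118]
204 [102 153 165 162 100 101 119 164 167 168 161  83  41  43  46  45  48  49
  46  40  71 129 173 182 181 181 182 181 182 137]
208 [ 67  92  97 103 108 111 109  98  95 100  93  71  42  43  45  45  49  47
  45  42 144 179 182 181 181 182 182 181 181 179]
212 [ 82  56  82  94  98 100 100  99  96  90  62  45  70  60  85 100  88 101
 118 122 164 181 182 182 181 181 181 180 180 181]
216 [ 61  92 101 100  89  76  73  83  97  77  70  57  50  68 121 125 125 125
 128 133 180 182 181 181 181 181 179 181 180 180]
220 [151  83  59  62  62  64  65  62  62  57  57  83 119 124 126 160 172 172
 178 181 180 181 181 181 181 181 181 181 180 177]
224 [181 180 181 180 177 175 172 174 180 181 180 180 180 173 178 179 179 177
 179 179 180 180 180 179 180 178 178 179 178 177]
```

```bash
python3 -m inch '[[[-0.0015,0,0,0],[-0.003,0,0,0],[-0.003,0,0,0]]]';python3 - <<'E'
from h import *
a=snap('scene','s11');b=snap('side','d11')
K=lambda d,p:((lambda c:d['camera_matrix']@c/c[2])(np.linalg.inv(d['T'])[:3]@np.r_[p,1]))[:2]
e=bot.get_state()['ee_pos'];print(e,bot.get_state()['force'])
for n,d in(('scene',a),('side',b)):
  p,q=K(d,np.r_[e[:2],.04]),K(d,np.r_[e[:2],.085]);print(n,'pred centre slope px/row',(p-q)[0]/(p-q)[1],p,q)
  h=cv2.cvtColor(d['pixels'],cv2.COLOR_BGR2GRAY).astype(int)
  r=np.arange(int(q[1])+3,int(p[1]),2);L=[];Rr=[]
  for v in r:
    c=int(round(q[0]+(v-q[1])*(p-q)[0]/(p-q)[1]))
    g=np.diff(cv2.GaussianBlur(h[v:v+1,c-16:c+17].astype(np.float32),(3,1),0)[0])
    L.append(c-16+g[:14].argmin()+.5);Rr.append(c-16+18+g[18:].argmax()+.5)
  print(list(r),L,Rr)
z=lambda d,x,y,W,H,s:cv2.resize(d['pixels'][y:y+H,x:x+W],None,fx=s,fy=s,interpolation=cv2.INTER_CUBIC)
cv2.imwrite('pics/c11.png',np.hstack([z(a,190,150,70,80,5),z(b,230,170,80,80,5)]))
E
```

```text
clock: 11.3
ee_pos: [0.5387, -0.0871, 0.1045]
tool_rot: [-2.221, -2.218, -0.005]
force: [0.7, 6.1, 1.5]
finger_gap: 0.0233
[ 0.53869264 -0.08708973  0.10443831] [-0.04980549  6.59314302  0.62299849]
scene pred centre slope px/row 0.027153218012416457 [225.92612071 204.94968267] [225.55298007 191.20764134]
[np.int64(194), np.int64(196), np.int64(198), np.int64(200), np.int64(202)] [np.float64(217.5), np.float64(217.5), np.float64(217.5), np.float64(217.5), np.float64(217.5)] [np.float64(235.5), np.float64(235.5), np.float64(235.5), np.float64(235.5), np.float64(235.5)]
side pred centre slope px/row -0.02585105533521194 [264.28791369 219.98247962] [264.55739235 209.55819902]
[np.int64(212), np.int64(214), np.int64(216), np.int64(218)] [np.float64(256.5), np.float64(256.5), np.float64(256.5), np.float64(256.5)] [np.float64(271.5), np.float64(271.5), np.float64(271.5), np.float64(271.5)]
```

The body's side edges run vertical in both views, so the stamp is upright. Backing off, lifting and turning to line the lugs up with the notches.

```bash
python3 -m inch '[[[0.004,0,0,0],[0.012,0,0,0],[0.012,0,-0.02,0],[0.012,0,-0.04,0],[0.012,0,-0.055,7],[0.012,0,-0.055,14],[0.012,0,-0.055,21],[0.012,0,-0.055,28],[0.012,0,-0.055,35],[0.012,0,-0.055,42]]]';python3 -m inch '[[[0,0,0,7],[0,0,0,14],[0,0,0,21],[0,0,0,28],[0,0,0,35],[0,0,0,42],[0,0,0,47],[0,0,0,47]]]'; python3 - <<'E'
from h import *
s=bot.get_state();M=R.from_rotvec(s['tool_rot']).as_matrix();print(M.round(4),s['ee_pos'],s['qpos'])
print('shift',M.T@(np.array([.5383,-.1405,s['ee_pos'][2]])-s['ee_pos']))
E
```

```text
clock: 12.23
ee_pos: [0.5385, -0.0769, 0.159]
tool_rot: [2.873, 1.27, -0.001]
force: [-0.1, 0.9, -2.7]
finger_gap: 0.0232
clock: 12.9
ee_pos: [0.5385, -0.0769, 0.159]
tool_rot: [3.141, 0.026, -0.0]
force: [-0.1, 0.1, -2.4]
finger_gap: 0.0236
[[ 9.999e-01  1.660e-02 -3.000e-04]
 [ 1.660e-02 -9.999e-01 -6.000e-04]
 [-3.000e-04  6.000e-04 -1.000e+00]] [ 0.5384853  -0.07688172  0.15896401] [-1.62594670e-01  3.28238279e-01  1.74596792e+00 -7.10535651e-04
  1.06758991e+00  1.39190584e+00]
shift [-1.24373726e-03  6.36063790e-02  3.70391136e-05]
```

```bash
python3 -m inch '[[[0,0.015,0,0],[-0.001,0.032,0,0],[-0.001,0.048,0,0],[-0.001,0.0595,0,0],[-0.001,0.0635,0,0],[-0.001,0.0635,0.01,0],[-0.001,0.0635,0.02,0],[-0.001,0.0635,0.028,0],[-0.001,0.0635,0.031,0],[-0.001,0.0635,0.031,0]]]'; python3 -m inch '[[[0,0,0.001,0],[0,0,0.002,0],[0,0,0.003,0],[0,0,0.004,0],[0,0,0.005,0],[0,0,0.005,0]]]';  python3 -m inch '[[[0,0,0.001,0],[0,0,0.002,0],[0,0,0.003,0],[0,0,0.003,0]]]'
```

```text
clock: 13.73
ee_pos: [0.5378, -0.1397, 0.1265]
tool_rot: [-3.14, -0.029, 0.005]
force: [0.7, -0.3, -1.1]
finger_gap: 0.0232
clock: 14.23
ee_pos: [0.5387, -0.1406, 0.1231]
tool_rot: [-3.141, -0.027, 0.0]
force: [-1.2, 0.8, -1.6]
finger_gap: 0.0234
clock: 14.57
ee_pos: [0.5386, -0.1405, 0.1199]
tool_rot: [-3.141, -0.027, 0.001]
force: [0.4, 0.2, -1.7]
finger_gap: 0.0236
```

```bash
python3 -m inch '[[[0,0,0.001,0],[0,0,0.002,0],[0,0,0.003,0],[0,0,0.003,0]]]'; python3 -m inch '[[[0,0,0.001,0],[0,0,0.002,0],[0,0,0.002,0]]]';  python3 -m inch '[[[0,0,0.001,0],[0,0,0.002,0],[0,0,0.002,0]]]'; python3 - <<'E'
from h import *
a=snap('scene','s12');b=snap('side','d12')
z=lambda d,x,y,W,H,s:cv2.resize(d['pixels'][y:y+H,x:x+W],None,fx=s,fy=s,interpolation=cv2.INTER_CUBIC)
cv2.imwrite('pics/c12.png',np.hstack([z(a,175,130,65,90,6),z(b,240,170,65,90,6)]))
E
```

```text
clock: 14.9
ee_pos: [0.5386, -0.1405, 0.1169]
tool_rot: [-3.141, -0.027, 0.001]
force: [-0.5, 0.1, -2.6]
finger_gap: 0.0234
clock: 15.15
ee_pos: [0.5388, -0.1406, 0.1164]
tool_rot: [3.141, 0.027, 0.001]
force: [-2.0, 0.4, 5.9]
finger_gap: 0.0234
clock: 15.4
ee_pos: [0.5389, -0.1406, 0.1163]
tool_rot: [3.141, 0.028, 0.003]
force: [-5.6, 1.9, 17.1]
finger_gap: 0.0236
```

View pics/c12.png

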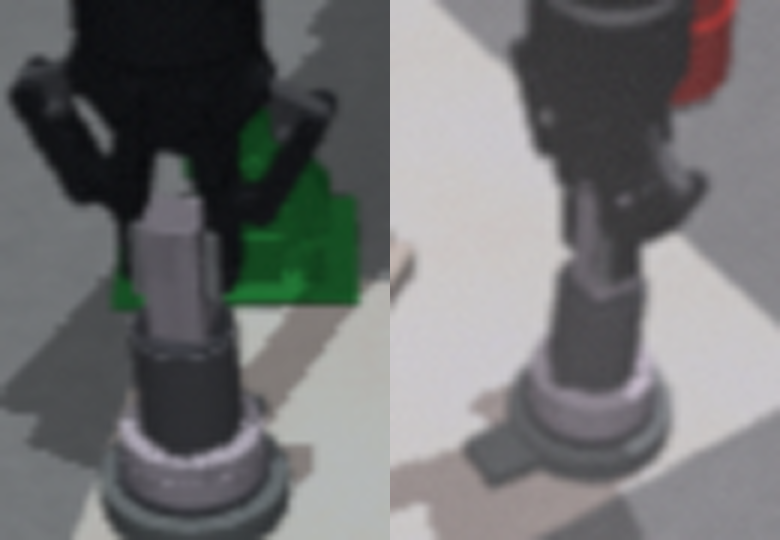

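```bash
python3 -m inch '[[[0,0,0.001,0],[0,0,0.002,0],[0,0,0.002,0]]]'; python3 - <<'E'
from h import *
s=bot.get_state();print(s['ft_torque'])
a=load('s12');b=load('d12')
K=lambda d,p:((lambda c:d['camera_matrix']@c/c[2])(np.linalg.inv(d['T'])[:3]@np.r_[p,1]))[:2]
e=np.array([.5386,-.1405])
for n,d in(('scene',a),('side',b)):
  p,q=K(d,np.r_[e,.05]),K(d,np.r_[e,.095]);print(n,(p-q)[0]/(p-q)[1],p,q)
  h=cv2.cvtColor(d['pixels'],cv2.COLOR_BGR2GRAY)
  for v in range(int(q[1]),int(p[1])+3,2):print(v,h[v,int(p[0])-15:int(p[0])+16])
E
```

```text
clock: 15.75
ee_pos: [0.539, -0.1406, 0.1161]
tool_rot: [3.141, 0.027, 0.004]
force: [-8.6, 2.2, 28.0]
finger_gap: 0.0234
[0.57807266 1.67373511 0.03017268]
scene 0.05930763010100686 [205.96727575 199.10313602] [205.14560623 185.24877161]
185 [ 78  77  76  76  77  78  75  61  49  57  79  89  91  89  90  91  92  92
  83  63  48  44  51  73 105 160 179 181 181 176 153]
187 [ 80  79  78  78  79  78  65  60  58  58  61  64  66  68  68  68  69  72
  70  64  58  56  59  56  99 158 180 180 175 146 127]
189 [ 80  79  80  79  79  77  69  50  43  46  55  69  69  61  58  58  65  73
  71  57  51  49  44  44  79 153 173 151 130 124 124]
191 [ 77  78  79  79  79  80  77  56  40  40  43  46  46  47  48  48  48  49
  48  47  46  44  43  41  57 113 125 123 124 124 125]
193 [ 77  77  78  79  80  80  78  61  44  41  43  45  45  48  48  49  49  49
  49  46  45  45  43  41  50 101 120 123 124 125 124]
195 [ 78  78  77  78  78  82  99  88  57  43  44  44  46  47  48  47  48  48
  47  47  45  45  44  40  44  77  97 107 111 118 123]
197 [ 79  78  77  77  79  89 108  91  58  42  43  43  46  47  47  47  48  4
[... 617 characters left out ...]
  75  75  74  86 131 177 196 198 199 198 199]
222 [200 200 200 200 200 199 201 195 161 111  80  77  76  79  78  80  81  82
  81  79  78  76  73  93 148 186 198 198 198 198 198]
224 [200 199 200 199 199 200 201 192 149  98  78  76  77  78  76  78  78  79
  78  77  79  74  76 112 170 196 199 199 199 199 199]
226 [201 200 201 201 200 198 188 160 116  81  75  77  78  78  78  79  78  78
  77  77  76  74  78 115 171 198 201 200 198 199 199]
228 [201 199 200 202 197 182 155 131 100  79  76  77  79  80  80  78  78  79
  77  77  76  73  86 130 176 193 197 199 199 199 198]
230 [200 201 200 193 173 152 141 134 108  82  78  77  78  81  79  79  79  78
  78  76  74  74 100 156 179 178 186 196 199 199 199]
```

The lugs are in the notches, but the side view shows the stamp leaning about 3–4° towards +x. I'll ease the pressure and nudge the grip back in -x to level it.

```bash
python3 -m inch '[[[-0.001,0,-0.001,0],[-0.002,0,-0.001,0],[-0.003,0,-0.001,0],[-0.003,0,-0.001,0]]]'; python3 -m inch '[[[-0.001,0,0,0],[-0.002,0,0,0],[-0.003,0,0,0],[-0.003,0,0,0]]]'; python3 - <<'E'
from h import *
b=snap('side','d13')
h=cv2.cvtColor(b['pixels'],cv2.COLOR_BGR2GRAY)
for v in range(218,232,2):
  r=h[v,258:290].astype(float); i=np.where(r<125)[0];c=r
  l=i[0]-1+(c[i[0]-1]-125)/(c[i[0]-1]-c[i[0]]);k=i[-1];q=k+(125-c[k])/(c[k+1]-c[k]);print(v,258+l,258+q)
E
```

```text
clock: 16.08
ee_pos: [0.5381, -0.1406, 0.1161]
tool_rot: [3.141, 0.027, 0.012]
force: [-2.4, 3.1, 17.3]
finger_gap: 0.0235
clock: 16.42
ee_pos: [0.5373, -0.1407, 0.1161]
tool_rot: [3.14, 0.026, 0.02]
force: [2.3, 3.2, 13.3]
finger_gap: 0.0235
218 267.0 281.5813953488372
220 266.71153846153845 281.5
222 266.4901960784314 281.2903225806452
224 266.462962962963 281.20338983050846
226 265.8837209302326 280.95348837209303
228 265.1 280.75
230 265.0 280.3965517241379
```

```bash
python3 -m inch '[[[0,0,-0.001,0],[0,0,-0.002,0],[0,0,-0.002,0]]]'; python3 -m inch '[[[0,0,0,0],[0,0,0,0],[0,0,0,0]]]' 29;  python3 - <<'E'
from h import *
b=snap('side','d14')
h=cv2.cvtColor(b['pixels'],cv2.COLOR_BGR2GRAY)
for v in range(218,232,3):
  r=h[v,258:290].astype(float); i=np.where(r<125)[0];c=r
  l=i[0]-1+(c[i[0]-1]-125)/(c[i[0]-1]-c[i[0]]);k=i[-1];q=k+(125-c[k])/(c[k+1]-c[k]);print(v,258+l,258+q)
E
```

```text
clock: 16.72
ee_pos: [0.5355, -0.1411, 0.1162]
tool_rot: [3.14, 0.027, 0.012]
force: [3.8, 2.1, 8.3]
finger_gap: 0.0237
clock: 16.97
ee_pos: [0.5317, -0.1407, 0.1134]
tool_rot: [-3.141, -0.028, 0.004]
force: [0.1, -0.5, -0.9]
finger_gap: 0.0252
218 265.72 280.2325581395349
221 265.62 280.2857142857143
224 265.45098039215685 280.2068965517241
227 265.0263157894737 280.1509433962264
230 264.38461538461536 280.06666666666666
```

```bash
python3 -m inch '[[[0,0,0,0],[0,0,0,0],[0,0,0,0],[0,0,0,0],[0,0,0,0],[0,0,0,0]]]' 70; python3 -m inch '[[[0,0,-0.01,0],[0,0,-0.03,0],[0,0,-0.055,0],[0,0,-0.08,0],[0,0,-0.105,0],[-0.02,0,-0.13,0],[-0.045,0,-0.14,0],[-0.07,0,-0.14,0],[-0.095,0,-0.14,0],[-0.095,0,-0.14,0]]]'; python3 - <<'E'
from h import *
a=snap('scene','s15');b=snap('side','d15');w=snap('wrist','w15')
z=lambda d,x,y,W,H,s:cv2.resize(d['pixels'][y:y+H,x:x+W],None,fx=s,fy=s,interpolation=cv2.INTER_CUBIC)
cv2.imwrite('pics/c15.png',np.hstack([z(a,180,140,60,90,4),z(b,240,165,60,90,4),z(a,290,155,80,90,4)]))
for d in (a,):
  print('max scene change at stand foot',)
  h=cv2.cvtColor(d['pixels'],cv2.COLOR_BGR2GRAY);print(h[225,305:325],h[243,340:352])
h=cv2.cvtColor(load('s0')['pixels'],cv2.COLOR_BGR2GRAY);print(h[225,305:325],h[243,340:352])
K=lambda d,p:((lambda c:d['camera_matrix']@c/c[2])(np.linalg.inv(d['T'])[:3]@np.r_[p,1]))[:2]
print([K(a,(.5383,-.1405,q)).round(1) for q in(.044,.159)],[K(b,(.5383,-.1405,q)).round(1) for q in(.044,.159)])
E
```

```text
clock: 17.52
ee_pos: [0.5327, -0.1406, 0.1141]
tool_rot: [-3.141, -0.027, 0.0]
force: [-0.1, 0.5, 0.2]
finger_gap: 0.0596
clock: 18.35
ee_pos: [0.4337, -0.1419, 0.2554]
tool_rot: [3.141, 0.026, -0.002]
force: [-0.1, 0.5, -0.4]
finger_gap: 0.0598
max scene change at stand foot
[178 177 178 178 177 177 177 177 176 173 175 176 173 144 109  94 108 117
 120 121] [171 166 164 153 144 159 170 171 154 126 114 114]
[178 178 178 178 178 178 178 177 176 174 175 177 173 136 104  98 107 116
 121 123] [166 153 135 125 130 156 170 171 154 126 114 114]
[array([206.1, 200.8]), array([203.9, 164.4])] [array([273.6, 230. ]), array([274.8, 202.3])]
```

View pics/c15.png

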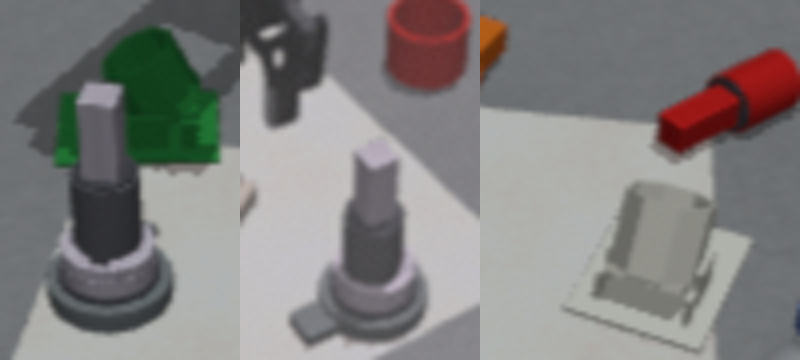

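```bash
python3 - <<'E'
from h import *
for f,(u,v),(lu,lv) in(('s15',(205,163),(208,180)),('d15',(274,203),(273,200))):
  d=load(f);print(f,np.round([dep(d,u+i,v+j) for i in(-2,0,2) for j in(-1,0,1)],4))
w=load('w15');c=np.linalg.inv(w['T'])[:3]@np.r_[.5383,-.1405,.159,1];t=np.arccos(c[2]/np.linalg.norm(c));q=c[:2]/np.linalg.norm(c[:2])*t*297.3+[256.2,192];print(q)
for du in(-8,0,8):
  for dv in(-8,0,8):
    u,v=(q+[du,dv]).astype(int);o,r=ray(w,u,v,True);print((o+r/(w['T'][:3,2]@r)*w['depth'][v,u]).round(4))
E
```

```text
s15 [[ 0.5314 -0.1449  0.1608]
 [ 0.5368 -0.1432  0.1617]
 [ 0.5412 -0.1419  0.1618]
 [ 0.5314 -0.1397  0.1617]
 [ 1.473   0.1695  0.8237]
 [ 0.5362 -0.1384  0.159 ]
 [ 0.53   -0.135   0.1614]
 [ 0.5313 -0.1347  0.1593]
 [ 0.5376 -0.1328  0.1608]]
d15 [[ 0.5311 -0.1367  0.1604]
 [ 0.5314 -0.1365  0.1562]
 [ 0.5276 -0.1424  0.159 ]
 [ 0.5357 -0.14    0.1609]
 [ 0.533  -0.1442  0.1617]
 [ 0.5317 -0.1463  0.1602]
 [ 0.5409 -0.1425  0.1604]
 [ 0.5406 -0.1432  0.1573]
 [ 0.5367 -0.1491  0.1601]]
[255.88699412  72.79897094]
[ 0.5425 -0.1335  0.1597]
[ 0.5361 -0.1335  0.1581]
[ 0.5296 -0.1336  0.159 ]
[ 0.5427 -0.1397  0.1579]
[ 0.5361 -0.1398  0.1591]
[ 0.5297 -0.1399  0.1583]
[ 0.5428 -0.146   0.1584]
[ 0.5363 -0.1461  0.1579]
[ 0.5297 -0.1462  0.16  ]
```

The handle top is level at z = 0.159 m, which is exactly the seated height. Handing in.

```bash
python3 -c "
from bench import job_done;print(job_done())"
```

```text
the job is handed in; nothing more can be done
None
```

The stamp is seated on the former with both lugs in the notches, released, and the job is handed in at about 18 s on the clock.

- **Drawing out:** I gripped the handle across its flat sides and drew the stamp out along the 25° slope. The wrist felt only the stamp's weight, and the stand stayed put.
- **Standing it upright:** The tool cannot tilt, so I swivelled the stamp upright between the pads by pushing its lower rim against the fixed former, at about 7 N.
- **Seating:** I turned it to the notch line, which the wrist camera put about 1° off the foot's x axis, and lowered it in. I then eased off and let go.

**Last checks:**
- **Flush:** The handle's top measured level at z = 0.158 to 0.160 m in the wrist camera, against 0.159 m for flush seating. The scene and side cameras agreed within about 3 mm.
- **Upright:** The body edges ran vertical once released.
- **Stand:** The foot's edges are within a fraction of a pixel of where they started. The changes inside it look like shadow.
- **Other objects:** I did not measure the other objects one by one, but the arm touched none of them.

**What went less well:** The stamp first met the ring leaning 3–4°. Pressing peaked near 28 N without levelling it, and it straightened only when I eased the pressure and opened the grip.

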